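# Clamp the square-footed casting in the crank vice

### The job

Stand the square-footed casting on the bed of the crank vice, squarely and touching the middle of the fixed jaw, let go of it, then clamp it: grip the loose sleeve of the crank, lift it to free its lock, and keep it held up without letting go while you wind clockwise until the casting is pinched against the fixed jaw and the jaw's sprung pad is pressed in about half-way. Do not bottom the sprung pad, then let the sleeve drop and leave the crank alone. Leave everything else on the bench where it stands.

Things in the scene. Friction and masses are not known exactly. Their poses are not given: they have to be found in the camera images.
- square_casting: Bare aluminium casting, about 0.24 kg: a square foot 44 x 44 mm and 30 mm high, on it a round neck 28 mm in diameter whose top is 76 mm above the underside. Origin: centre of the underside, z up, x and y square to the foot's sides. Two other castings with the same neck stand about; theirs are round feet.
- round_casting: Bystander: the same neck on a round foot 52 mm across; origin centre of the underside. Not to be moved.
- slim_casting: Bystander: the same neck on a round foot 36 mm across; origin centre of the underside. Not to be moved.
- mug: Bystander: white mug, 80 mm across, 90 mm high; origin centre of the underside.
- paint_jar: Bystander: jar 60 mm across, 70 mm high; origin centre of the underside.
- wrench: Bystander: a wrench lying on the bench.
- screwdriver: Bystander: a screwdriver lying on the bench.
- vice: The crank vice, bolted down: a dark steel bed 120 mm (x) by 340 mm (y), its flat top 16 mm above the bench. Origin: centre of its underside; y runs along the clamping line from the crank end (-y) to the fixed jaw (+y). At y = -115 mm stands the crank post, a grey box 84 x 84 mm, with its dial disc 124 mm across and 88 mm high.
- stop_jaw: The fixed steel jaw, 70 mm wide, 30 mm thick, top 52 mm above the bench. Origin: middle of its clamping face at the level of the bed's top; the face looks to the vice's -y, towards the moving jaw with its black sprung pad (64 mm wide, top 51 mm above the bench). The gap from pad to this face is at first 62 to 98 mm; it differs from start to start and is not measured.
- seat (a point): Point on the bed's top where the centre of the casting's underside lies when its foot touches the fixed jaw in the middle (22 mm from the face). Axes as the vice. Up to 14 mm off sideways (x) is fine; along y the foot must touch the fixed jaw before winding begins (a gap of 4 mm at most), its sides parallel to the vice's axes. Push the foot on the jaw with a few newtons only; over 25 N spoils it.
- crank_axis (a point): Point on the crank's upright axis at the level of the dial, 88 mm above the bench. The crank arm is flat, 50 mm from this axis to the sleeve's axis, top 100 mm above the bench; the cap of the hub ends 105 mm above the bench.
- sleeve_mid (a point): Point on the axis of the crank's upright wooden grip sleeve, 30 mm above its lower end, 27 mm below its top, 135 mm above the bench while down. Sleeve: 24 mm in diameter, 57 mm long. It spins freely on its upright pin, so it need not be turned with the crank. The crank may stand at any angle at the start.
- lift (a joint): How far the sleeve is lifted on its pin, m: 0 down (lock pin in the dial), at most 0.014. Spring and weight pull it down with 3.3 N plus 0.15 N per mm. It must stay lifted by more than 3 mm from the first 0.25 rad of winding until the casting is clamped; 8 mm is a good height.
- winder (a joint): How far the crank is wound, rad: 0 at the start, grows clockwise seen from above, at most 8.2; the jaw closes 10 mm per rad. Dry friction (0.26 N m, about 5 N along the circle at the sleeve) holds it where it is left. Pinching the casting adds the pad's spring: 2 N at the sleeve as the pad starts to yield (10 N), 3.2 N half-way in (16 N, 6 mm); it bottoms at 12 mm (22 N).
Things that resemble listed ones, but are neither listed nor needed, are in the scene too. What is shaped like the square_casting but black, purple or red is not meant.

How it is judged:
By the outcome, as a careful person would: the job done as asked, in the order asked, and still so for the second after the job is handed in, with the robot touching nothing.
It also fails if it takes over 72 s, if anything falls off the work surface, if the arm or the gripper's body presses on something with over 40 N, if the wrist force passes 120 N, or if a joint passes its speed limit or range.

### The arm

A 6-joint arm with a two-finger parallel gripper is mounted at the origin on the work surface. World frame = base frame: x ahead of the robot, y to its left, z up, the work surface at z = 0. Lengths are in m, angles in degrees, forces in N, time in s.
With the tool pointing down it reaches from about 0.35 to 0.85 m from the base axis. Payload 8.1 kg.
Tool frame: the origin (TCP) lies midway between the tips of the shut fingers; the grasp point (between the pads) lies 19 mm behind it (bot.hold_point_z is the distance from the TCP to the grasp point, in m); z points along the fingers, y is the direction in which the jaws open and shut (so a half turn about z gives the same grasp; the last joint's range is limited). The gripper opens to 85 mm and grips with 20 to 120 N. Pads are 22 mm wide; open, the fingers measure 114 mm over their backs; the gripper's body (76 mm by 85 mm) begins 54 mm behind the grasp point. The pads swing forward as they close: fully open they stand 13 mm farther back than shut.
Start: joints at [66.784, 7.471, 85.268, -0, 87.261, -4.893], TCP at [0.189, 0.57, 0.231] pointing down, gripper open.
Joint ranges: [-169.43, 169.43], [-51.17, 129.36], [1.28, 143.12], [-76.62, 256.62], [0, 156.53], [-152.29, 152.29]. Speed limits (degrees/s): [136.94, 136.94, 159.86, 180, 180, 180].

### API

Orientations are given as a 3x3 rotation matrix whose columns are the frame's x, y, z axes.
In Python, from cell import bot gives the robot as it stands.
- The arm moves only by the shell command python3 -m jog 'ROWS'. ROWS is JSON, one flat list of numbers, 5 for each row, row after row: the shift along the tool's x, y, z in m, then the turn about the tool's z in rad, then the closure, from -1 (fully open) to 1 (shut). In form: [x, y, z, twist, jaw, x, y, z, twist, jaw, ...]. A call has 1 to 12 rows; each row shifts and turns the commanded pose from where the row before left it, along the tool's axes as they then stand; what a row does not reach is not made up. A row lasts 1/8 s, in which the tool goes at most 62.5 mm and 10.7 degrees, less where a joint would pass 70% of its speed; a pose out of reach is approached as far as the arm can. A call is refused whole if a number of a shift passes 0.0625 or a number of a turn 0.188, either way. A call with a gripper value outside its range is refused whole. The fingers move at their own pace and stop on an object; the grip force is fixed at half the most. Time passes only in rows, so rows that do not move let the fingers close. It gives the time, the measured TCP pose, the force and the opening at its end, in the units of the state.
- bot.observe(): the state, without advancing time (a new reading comes with each control period).
- bot.grab_frame(name): name is "scene" or "top" or "wrist"; returns the picture (480x640x3 uint8, red, green, blue); there is no depth.
- bot.camera_info(name): a dict with "fx", "fy", "cx", "cy" (pixels), "rvec" (rotation vector, rad) and "tvec" (3), from world to camera coordinates, as OpenCV has them; the wrist camera has in their place "T_tool_cam" (4x4, takes a point from camera to tool coordinates, whose origin is the TCP and whose axes are the flange's). Camera axes: x right, y down, z forward; pixel columns grow to the right and rows downward; lengths in m; the calibration is good to about 2 mm. A picture is of the moment at which its call begins: read the wrist's pose just before it. camera_info takes no time and is no camera call.
- bot.job_done(): hands the job in, once; it reports no verdict.
The state is a dict: "time": time; "joints": joint angles; "joint_velocities": joint speeds; "joint_efforts": joint torques, N m; "tcp_pos": TCP position; "ee_rot": TCP orientation; "wrist_force": force on the tool from outside, world axes, zero at the start; "wrist_torque": the same for the moment, N m; "opening": opening from 0.0 (shut) to 1.0 (fully open).
Only numpy, scipy, OpenCV 4.12 (cv2) and the standard library are available. Lean on these libraries where they do the work, as an engineer would, in place of code of your own. Each camera call takes 0.05 s, during which the arm holds its last target.

## Working session

There is one attempt and no reset: what is moved stays moved. The work goes in short steps, Python scripts to look and compute and a shell command to move; the robot and the scene stay as the last step left them, time stands still between calls to the robot, and variables do not carry over. Pictures are saved under pics/ and viewed, and the job is handed in when it is done.

```bash
ls; mkdir -p pics; python3 - <<'E'
from cell import bot
import cv2
s=bot.observe(); print({k:s[k] for k in ('time','tcp_pos','ee_rot','opening','wrist_force')}, bot.hold_point_z)
for n in ('scene','top','wrist'):
    im=bot.grab_frame(n); cv2.imwrite(f'pics/{n}0.png',im[:,:,::-1]); print(n,bot.camera_info(n))
E
```

```text
pics
{'time': 0.0, 'tcp_pos': array([0.18839085, 0.56906865, 0.23022152]), 'ee_rot': array([[-9.49294741e-01,  3.14386601e-01, -7.47596248e-04],
       [ 3.14387443e-01,  9.49293215e-01, -1.71095051e-03],
       [ 1.71788132e-04, -1.85923119e-03, -9.99998257e-01]]), 'opening': 1.001816225461104, 'wrist_force': array([0.237837  , 0.43159316, 0.88673199])} 0.0187
scene {'fx': 497.15148713111705, 'fy': 497.15148713111705, 'cx': 322.0267752939454, 'cy': 240.32668313510808, 'rvec': array([ 1.7257661 ,  1.58184686, -0.81372078]), 'tvec': array([-0.00265707, -0.24282681,  1.65367128])}
top {'fx': 560.4576614448137, 'fy': 560.4576614448137, 'cx': 323.75116933249086, 'cy': 228.13489967194354, 'rvec': array([ 2.18461458, -2.13176182,  0.10920916]), 'tvec': array([-0.04515749,  0.55072348,  1.39327343])}
wrist {'fx': 355.88362559779887, 'fy': 355.88362559779887, 'cx': 319.92270158469825, 'cy': 241.92535904001056, 'T_tool_cam': array([[-1.09966814e-03, -9.58337050e-01, -2.85637691e-01,
         7.23745300e-02],
       [ 9.99999395e-01, -1.04646568e-03, -3.38893107e-04,
        -3.56591286e-04],
       [ 2.58637802e-05, -2.85637890e-01,  9.58337621e-01,
        -1.42594615e-01],
       [ 0.00000000e+00,  0.00000000e+00,  0.00000000e+00,
         1.00000000e+00]])}
```

View pics/scene0.png

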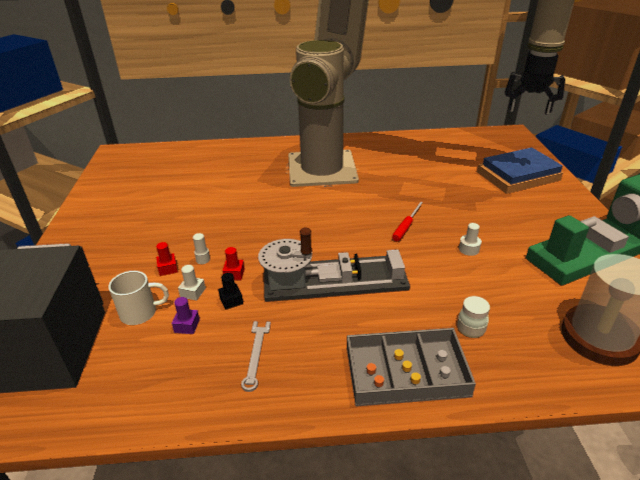

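View pics/top0.png

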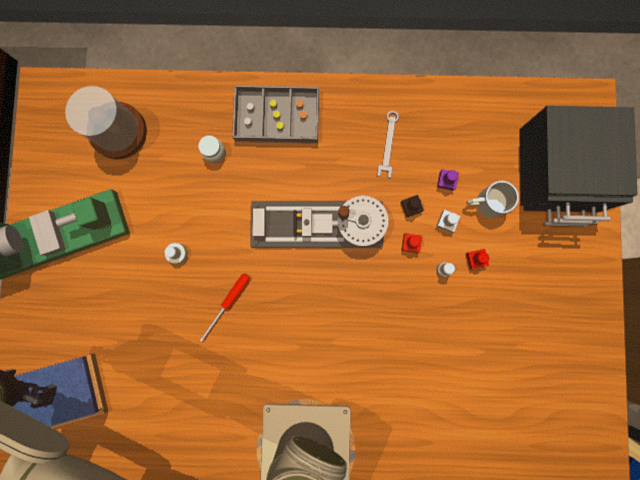

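View pics/wrist0.png

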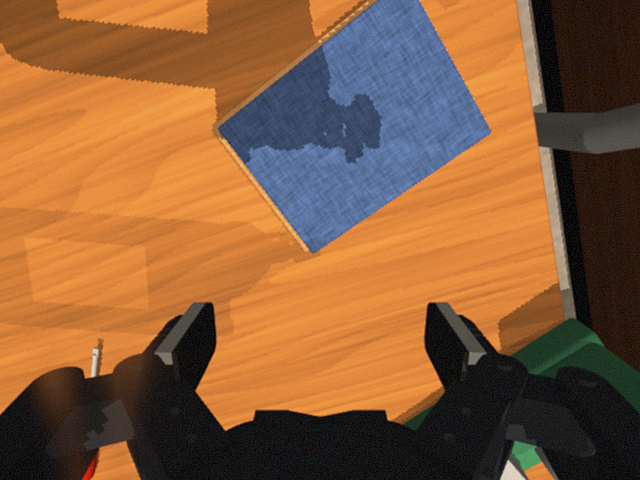

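Top view: the vice is centred near (317,225) with the fixed jaw at the left, (260,222), and the crank dial at (362,221). The aluminium square casting is at about (449,221), with black (412,206), red (412,243) and purple (448,180) decoys and the mug handle (472,203) around it.

```bash
cat > h.py <<'E'
import numpy as np, cv2
from cell import bot
def cam(n, s=None):
    c=bot.camera_info(n); K=(c['fx'],c['fy'],c['cx'],c['cy'])
    if n=='wrist':
        s=s or bot.observe(); T=np.eye(4); T[:3,:3]=s['ee_rot']; T[:3,3]=s['tcp_pos']; T=T@c['T_tool_cam']
        return K,T[:3,:3],T[:3,3]
    R=cv2.Rodrigues(c['rvec'])[0]; return K,R.T,-R.T@c['tvec']
def ray(C,u,v):
    K,R,o=C; d=R@np.array([(u-K[2])/K[0],(v-K[3])/K[1],1.]); return o,d
def onz(C,u,v,z):
    o,d=ray(C,u,v); return o+d*(z-o[2])/d[2]
def proj(C,p):
    K,R,o=C; q=R.T@(np.array(p)-o); return K[0]*q[0]/q[2]+K[2],K[1]*q[1]/q[2]+K[3]
def tri(C1,p1,C2,p2):
    o1,d1=ray(C1,*p1);o2,d2=ray(C2,*p2)
    d1=d1/np.linalg.norm(d1);d2=d2/np.linalg.norm(d2)
    t=np.linalg.lstsq(np.c_[d1,-d2],o2-o1,rcond=None)[0]
    a=o1+t[0]*d1;b=o2+t[1]*d2
    return (a+b)/2,np.linalg.norm(a-b)
E
python3 - <<'E'
import cv2
im=cv2.imread('pics/top0.png')
c=im[170:290,240:500]; cv2.imwrite('pics/top0c.png',cv2.resize(c,None,fx=3,fy=3,interpolation=cv2.INTER_CUBIC))
from h import *
C=cam('top')
print('cam',C[2])
for n,u,v,z in [('cast neck',452,219,.076),('dial',362,221,.088),('jaw face',266,221,.052),('bedL',251,225,.016),('bedR',384,225,.016),('black',412,206,.076),('purple',448,180,.076),('sleeve',344,212,.16)]:
    print(n,onz(C,u,v,z).round(3))
E
```

```text
cam [ 0.39233543 -0.04949653  1.44574181]
cast neck [ 0.577 -0.347  0.076]
dial [ 0.565 -0.125  0.088]
jaw face [0.564 0.113 0.052]
bedL [0.557 0.156 0.016]
bedR [ 0.565 -0.186  0.016]
black [ 0.607 -0.248  0.076]
purple [ 0.674 -0.337  0.076]
sleeve [ 0.576 -0.079  0.16 ]
```

View pics/top0c.png

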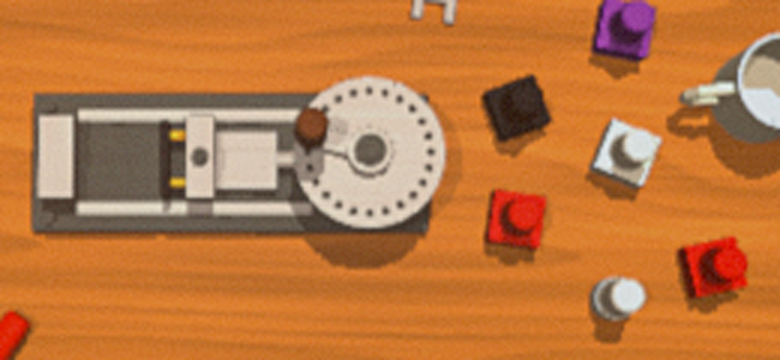

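```bash
cat >> h.py <<'E'
def plan(target,yaw=None,n=12):
    """print rounded tool-axis steps to a world target; yaw = world angle of tool x (deg)"""
    s=bot.observe(); R=s['ee_rot'].copy(); d=(np.array(target)-s['tcp_pos'])
    a=np.degrees(np.arctan2(R[1,0],R[0,0])); tw=0 if yaw is None else -np.radians((yaw-a+180)%360-180)
    print('yaw',a.round(2),'delta',d.round(4),'twist',round(tw,3))
    for k in range(n):
        t=R.T@(d/n); print([*t.round(4),round(tw/n,4)])
        R=R@cv2.Rodrigues(np.array([0,0,tw/n]))[0]
E
python3 -c "
from h import *
plan([.56,-.03,.25],90)"
```

```text
yaw 161.68 delta [ 0.3716 -0.5992  0.0195] twist 1.251
[np.float64(-0.0451), np.float64(-0.0377), np.float64(-0.0016), np.float64(0.1043)]
[np.float64(-0.0488), np.float64(-0.0328), np.float64(-0.0016), np.float64(0.1043)]
[np.float64(-0.0519), np.float64(-0.0275), np.float64(-0.0016), np.float64(0.1043)]
[np.float64(-0.0545), np.float64(-0.022), np.float64(-0.0016), np.float64(0.1043)]
[np.float64(-0.0565), np.float64(-0.0162), np.float64(-0.0016), np.float64(0.1043)]
[np.float64(-0.0579), np.float64(-0.0102), np.float64(-0.0016), np.float64(0.1043)]
[np.float64(-0.0586), np.float64(-0.0041), np.float64(-0.0016), np.float64(0.1043)]
[np.float64(-0.0587), np.float64(0.002), np.float64(-0.0016), np.float64(0.1043)]
[np.float64(-0.0582), np.float64(0.0081), np.float64(-0.0016), np.float64(0.1043)]
[np.float64(-0.057), np.float64(0.0141), np.float64(-0.0016), np.float64(0.1043)]
[np.float64(-0.0553), np.float64(0.02), np.float64(-0.0016), np.float64(0.1043)]
[np.float64(-0.0529), np.float64(0.0256), np.float64(-0.0016), np.float64(0.1043)]
```

```bash
python3 -m jog '[-0.045,-0.038,-0.002,0.104,-1,-0.049,-0.033,-0.002,0.104,-1,-0.052,-0.027,-0.002,0.104,-1,-0.054,-0.022,-0.002,0.104,-1,-0.056,-0.016,-0.002,0.104,-1,-0.058,-0.010,-0.002,0.104,-1,-0.059,-0.004,-0.002,0.104,-1,-0.059,0.002,-0.002,0.104,-1,-0.058,0.008,-0.002,0.104,-1,-0.057,0.014,-0.001,0.104,-1,-0.055,0.020,-0.001,0.104,-1,-0.053,0.026,-0.001,0.104,-1]'; python3 -m jog '[0,0,0,0,-1,0,0,0,0,-1]'; python3 - <<'E'
from h import *
s=bot.observe(); im=bot.grab_frame('wrist'); cv2.imwrite('pics/w1.png',im[:,:,::-1]); np.savez('w1.npz',r=s['ee_rot'],t=s['tcp_pos']); print(s['tcp_pos'],s['ee_rot'])
E
```

```text
time: 1.65
tcp_pos: [0.5621, -0.0305, 0.2521]
ee_rot: [[0.001, 1.0, -0.0], [1.0, -0.001, 0.0], [0.0, -0.0, -1.0]]
wrist_force: [0.6, 0.4, 0.7]
opening: 1.002
time: 1.9
tcp_pos: [0.5611, -0.0287, 0.2517]
ee_rot: [[-0.003, 1.0, -0.001], [1.0, 0.003, 0.001], [0.001, -0.001, -1.0]]
wrist_force: [0.6, 0.0, -1.6]
opening: 0.995
[ 0.56111981 -0.02867638  0.25168436] [[-2.67292541e-03  9.99995579e-01 -1.30307359e-03]
 [ 9.99996244e-01  2.67371333e-03  6.03292629e-04]
 [ 6.06774007e-04 -1.30145614e-03 -9.99998969e-01]]
```

View pics/w1.png

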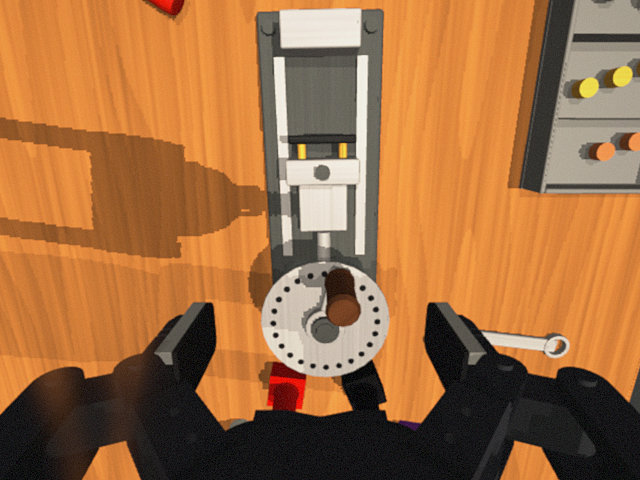

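Wrist view: vice seen straight, the fixed jaw at the top (280–361, rows 10–48), black pad at row ~140, dial centred near (325,318), sleeve from (340,272) to its top near (343,310).

```bash
python3 - <<'E'
import cv2,numpy as np
im=cv2.imread('pics/w1.png')
a=cv2.resize(im[0:190,240:400],None,fx=4,fy=4,interpolation=cv2.INTER_CUBIC)[:600]
b=cv2.resize(im[240:390,240:400],None,fx=4,fy=4,interpolation=cv2.INTER_CUBIC)
cv2.imwrite('pics/w1a.png',a);cv2.imwrite('pics/w1b.png',b)
E
```

```text
(no output)
```

View pics/w1a.png

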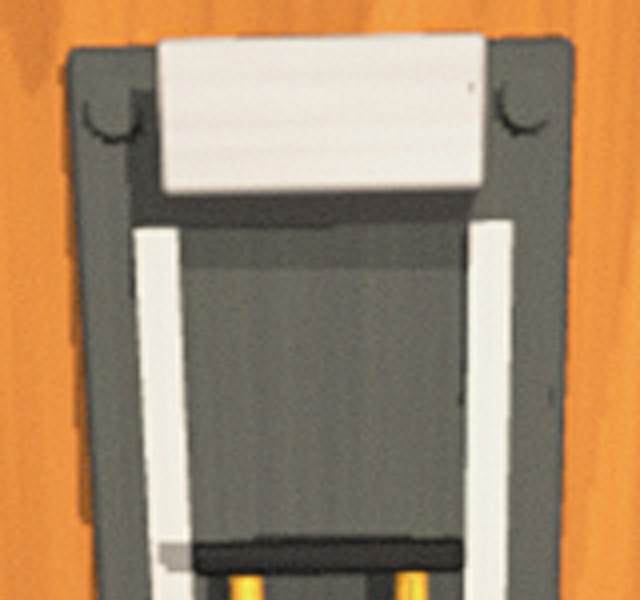

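View pics/w1b.png

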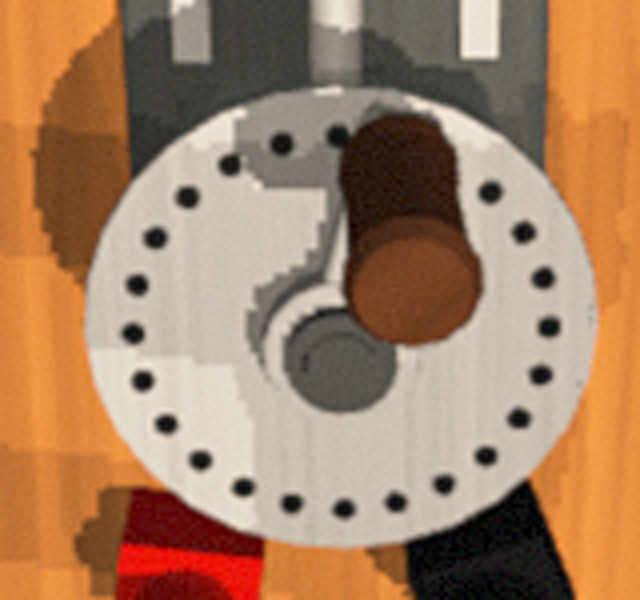

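```bash
python3 - <<'E'
from h import *
f=np.load('w1.npz'); C=cam('wrist',dict(ee_rot=f['r'],tcp_pos=f['t']))
P=lambda n,u,v,z:print(n,onz(C,u,v,z).round(4))
P('jawL',280.75,48,.052);P('jawR',360.5,46.5,.052)
P('jaw far L',240+158/4,10.5,.052);P('jaw farR',240+487/4,9,.052)
P('padL',240+196/4,135.5,.051);P('padR',240+463/4,134.7,.051)
P('bed TL',257.5,12.5,.016);P('bed TR',383,10,.016);P('bed L low',264.5,150,.016);P('bed R low',380,150,.016)
P('dial',325.25,319.3,.088);P('dl',240+85/4,319,.088);P('dr',240+597/4,319,.088);P('dtop',325,240+87/4,.088);P('dbot',325,240+548/4,.088)
P('hub',325,330,.105);P('sleeve top',343.25,310,.162)
ct=cam('top')
print(onz(ct,240+371/3,170+150/3,.105), onz(ct,240+311/3,170+127/3,.162))
for n,u,v in [('neck',240+633/3,170+149/3)]: print(n,onz(ct,u,v,.076))
for q in [(620,118),(661,137),(634,188),(592,168)]: print(onz(ct,240+q[0]/3,170+q[1]/3,.03).round(4))
E
```

```text
jawL [0.527  0.1164 0.052 ]
jawR [0.5958 0.1177 0.052 ]
jaw far L [0.5268 0.1447 0.052 ]
jaw farR [0.5959 0.1459 0.052 ]
padL [0.5323 0.044  0.051 ]
padR [0.594  0.0448 0.051 ]
bed TL [0.5026 0.1537 0.016 ]
bed TR [0.6193 0.1559 0.016 ]
bed L low [0.5038 0.0297 0.016 ]
bed R low [0.6228 0.0299 0.016 ]
dial [ 0.5663 -0.125   0.088 ]
dl [ 0.5049 -0.1248  0.088 ]
dr [ 0.6277 -0.1246  0.088 ]
dtop [ 0.5657 -0.0664  0.088 ]
dbot [ 0.5664 -0.1901  0.088 ]
hub [ 0.5659 -0.1266  0.105 ]
sleeve top [ 0.578  -0.0768  0.162 ]
[ 0.56532848 -0.12826619  0.105     ] [ 0.57473764 -0.07842141  0.162     ]
neck [ 0.57499995 -0.34444694  0.076     ]
[ 0.6074 -0.3434  0.03  ]
[ 0.592 -0.378  0.03 ]
[ 0.5479 -0.3552  0.03  ]
[ 0.5641 -0.3197  0.03  ]
```

The face midpoint is at (0.561,0.117) with the vice yaw at +1.1°. The pad gap is about 72.6 mm. The jaw measures 69 mm wide, and the crank radius 51 mm; both match the given sizes. Next I look at the casting.

```bash
python3 -m jog '[-0.055,0.003,0,0,-1,-0.055,0.003,0,0,-1,-0.055,0.003,0,0,-1,-0.055,0.003,0,0,-1,-0.055,0.002,0,0,-1,-0.055,0.002,0,0,-1,0,0,0,0,-1,0,0,0,0,-1]'; python3 - <<'E'
from h import *
s=bot.observe(); im=bot.grab_frame('wrist')[:,:,::-1]; cv2.imwrite('pics/w2.png',im); np.savez('w2.npz',r=s['ee_rot'],t=s['tcp_pos']); print(s['tcp_pos'],s['ee_rot'])
C=cam('wrist',s); u,v=map(int,proj(C,[.577,-.347,.05])); print(u,v)
x0,y0=u-75,v-75
cv2.imwrite('pics/w2c.png',cv2.resize(im[max(y0,0):y0+150,x0:x0+150],None,fx=4,fy=4,interpolation=cv2.INTER_CUBIC)); print(x0,max(y0,0))
E
```

```text
time: 2.95
tcp_pos: [0.5788, -0.3572, 0.2523]
ee_rot: [[-0.004, 1.0, -0.0], [1.0, 0.004, 0.001], [0.001, -0.0, -1.0]]
wrist_force: [-0.1, 0.4, 0.3]
opening: 0.999
[ 0.57878609 -0.35716625  0.25231378] [[-4.37808204e-03  9.99990416e-01 -3.34685929e-05]
 [ 9.99990176e-01  4.37810418e-03  6.92802525e-04]
 [ 6.92942413e-04 -3.04351178e-05 -9.99999759e-01]]
317 202
242 127
```

View pics/w2.png

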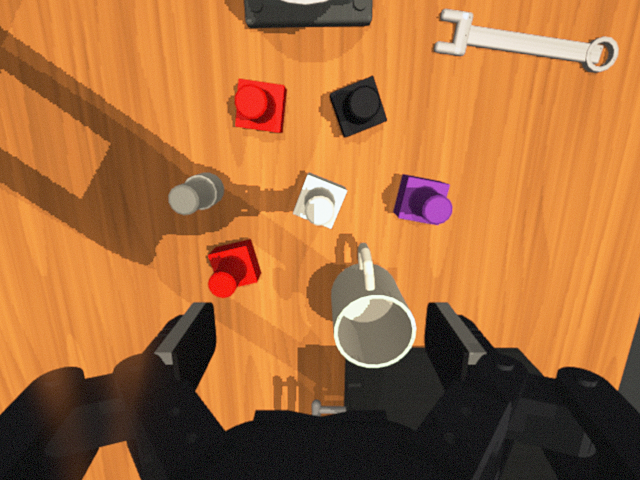

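View pics/w2c.png

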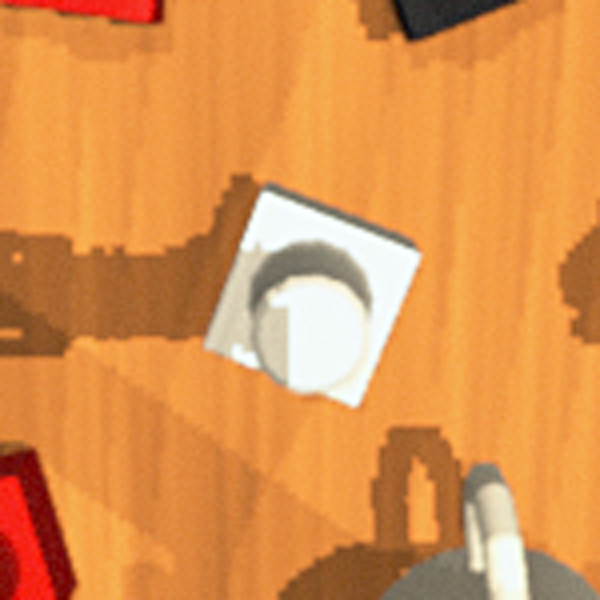

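The casting is at (317,200) with a white top and a square foot turned about 22°. The mug handle and the purple and black decoys are clear by more than 50 mm.

```bash
python3 - <<'E'
from h import *
f=np.load('w2.npz'); C=cam('wrist',dict(ee_rot=f['r'],tcp_pos=f['t']))
q=[(263,192),(418,255),(358,408),(205,347)]
p=np.array([onz(C,242+a/4,127+b/4,.03) for a,b in q]); print(p.round(4)); c=p.mean(0);print('centre',c)
for i in range(4):
    e=p[(i+1)%4]-p[i]; print(np.linalg.norm(e[:2]).round(4),np.degrees(np.arctan2(e[1],e[0])).round(1))
print('neck',onz(C,242+311/4,127+334/4,.076))
print(bot.observe()['joints'])
E
```

```text
[[ 0.5665 -0.3228  0.03  ]
 [ 0.6062 -0.3386  0.03  ]
 [ 0.5913 -0.3791  0.03  ]
 [ 0.5511 -0.3628  0.03  ]]
centre [ 0.57878147 -0.35082314  0.03      ]
0.0427 -21.8
0.0432 -110.2
0.0434 157.9
0.0429 69.0
neck [ 0.57875508 -0.34993388  0.076     ]
[-3.59754625e+01  1.95347819e+01  6.91157985e+01  2.88476687e-02
  9.13482747e+01 -3.62634479e+01]
```

```bash
python3 - <<'E'
from h import *
f=np.load('w2.npz'); C=cam('wrist',dict(ee_rot=f['r'],tcp_pos=f['t']))
for z in (.03,.06,.08): print('handle',onz(C,363,243,z).round(3),'slim top',onz(C,186,198,.076).round(3))
plan([.5788,-.3502,.25],68.7,3)
E
```

```text
handle [ 0.625 -0.395  0.03 ] slim top [ 0.458 -0.339  0.076]
handle [ 0.621 -0.386  0.06 ] slim top [ 0.458 -0.339  0.076]
handle [ 0.619 -0.38   0.08 ] slim top [ 0.458 -0.339  0.076]
yaw 90.29 delta [-0.0002  0.0066 -0.0026] twist 0.377
[np.float64(0.0022), np.float64(-0.0), np.float64(0.0009), np.float64(0.1256)]
[np.float64(0.0022), np.float64(-0.0003), np.float64(0.0009), np.float64(0.1256)]
[np.float64(0.0021), np.float64(-0.0006), np.float64(0.0009), np.float64(0.1256)]
```

```bash
python3 -m jog '[0.002,0,0.001,0.126,-0.1,0.002,0,0.001,0.126,-0.1,0.002,-0.001,0.040,0.125,-0.1,0,0,0.05,0,-0.1,0,0,0.03,0,-0.1,0,0,0,0,-0.1,0,0,0,0,-0.1]'; python3 - <<'E'
from h import *
s=bot.observe(); im=bot.grab_frame('wrist')[:,:,::-1]; cv2.imwrite('pics/w3.png',im)
plan([.5788,-.3502,.037],68.7,3)
E
```

```text
time: 3.88
tcp_pos: [0.5794, -0.3519, 0.1327]
ee_rot: [[0.364, 0.931, 0.002], [0.931, -0.364, -0.001], [-0.001, 0.003, -1.0]]
wrist_force: [-0.2, -0.8, 0.3]
opening: 0.548
yaw 68.63 delta [-0.0009  0.0023 -0.0963] twist -0.001
[np.float64(0.0006), np.float64(-0.0007), np.float64(0.0321), np.float64(-0.0004)]
[np.float64(0.0006), np.float64(-0.0007), np.float64(0.0321), np.float64(-0.0004)]
[np.float64(0.0006), np.float64(-0.0007), np.float64(0.0321), np.float64(-0.0004)]
```

View pics/w3.png

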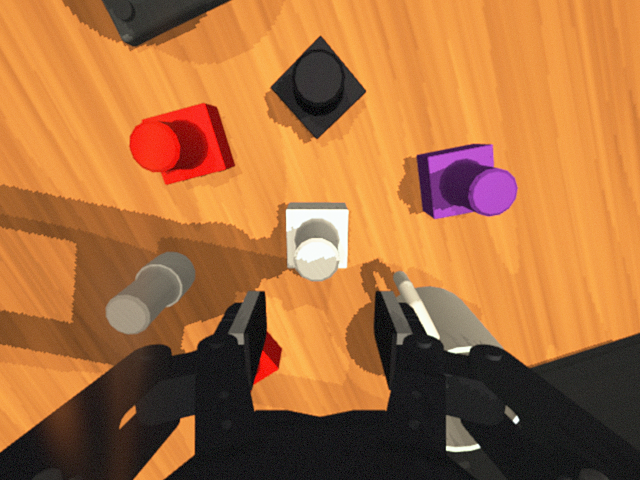

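The foot's edges are square to the image (286–348, row 205), and the neck top (317,262) lies between the fingers. Descending and gripping.

```bash
python3 -m jog '[0.001,-0.001,0.034,0,-0.1,0.001,0,0.034,0,-0.1,0,0,0.028,0,-0.1,0,0,0,0,-0.1]'; python3 -m jog '[0,0,0,0,1,0,0,0,0,1,0,0,0,0,1,0,0,0,0,1,0,0,0,0,1]'
```

```text
time: 4.42
tcp_pos: [0.5773, -0.3495, 0.0335]
ee_rot: [[0.365, 0.931, -0.002], [0.931, -0.365, 0.001], [0.001, -0.002, -1.0]]
wrist_force: [0.1, -0.2, -1.0]
opening: 0.55
time: 5.05
tcp_pos: [0.5795, -0.3513, 0.0372]
ee_rot: [[0.365, 0.931, 0.003], [0.931, -0.365, -0.002], [-0.001, 0.004, -1.0]]
wrist_force: [-0.8, 1.1, 7.2]
opening: 0.311
```

```bash
python3 -m jog '[0,0,-0.01,0,1,0,0,-0.04,0,1,0,0,-0.05,0,1,0,0,-0.05,0,1,0,0,-0.05,0,1,0,0,0,0,1]'; python3 - <<'E'
from h import *
s=bot.observe(); im=bot.grab_frame('wrist')[:,:,::-1]; cv2.imwrite('pics/w4.png',im)
print(s['tcp_pos'],s['wrist_force'])
plan([.5618,.085,.225],91.06,9)
E
```

```text
time: 5.8
tcp_pos: [0.5805, -0.3519, 0.2421]
ee_rot: [[0.365, 0.931, 0.009], [0.931, -0.365, -0.007], [-0.003, 0.011, -1.0]]
wrist_force: [0.2, -0.8, -1.1]
opening: 0.312
[ 0.58046484 -0.35190795  0.24213969] [ 0.22416853 -0.79868295 -1.13255809]
yaw 68.57 delta [-0.0175  0.4361 -0.0133] twist -0.393
[np.float64(0.0444), np.float64(-0.0195), np.float64(0.0013), np.float64(-0.0436)]
[np.float64(0.0452), np.float64(-0.0176), np.float64(0.0013), np.float64(-0.0436)]
[np.float64(0.0459), np.float64(-0.0156), np.float64(0.0013), np.float64(-0.0436)]
[np.float64(0.0466), np.float64(-0.0136), np.float64(0.0013), np.float64(-0.0436)]
[np.float64(0.0471), np.float64(-0.0115), np.float64(0.0013), np.float64(-0.0436)]
[np.float64(0.0476), np.float64(-0.0095), np.float64(0.0013), np.float64(-0.0436)]
[np.float64(0.0479), np.float64(-0.0074), np.float64(0.0013), np.float64(-0.0436)]
[np.float64(0.0482), np.float64(-0.0053), np.float64(0.0013), np.float64(-0.0436)]
[np.float64(0.0484), np.float64(-0.0032), np.float64(0.0013), np.float64(-0.0436)]
```

View pics/w4.png

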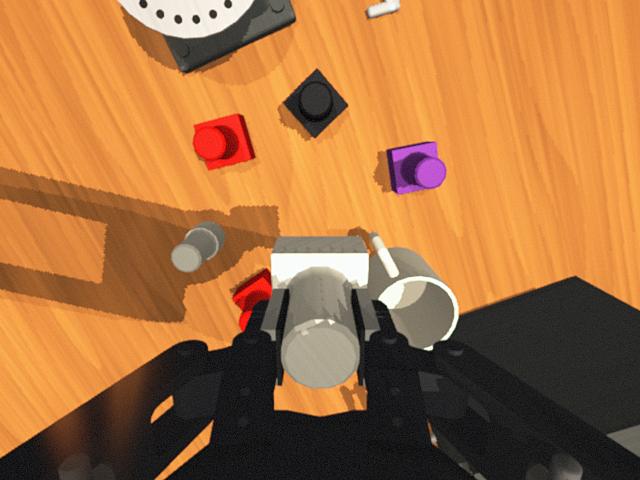

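The casting is held square in the gripper, with its foot's front edge level in the image (272–368, row ~255). Carrying it above the seat.

```bash
python3 -m jog '[0.044,-0.020,0.001,-0.044,1,0.045,-0.018,0.001,-0.044,1,0.046,-0.016,0.001,-0.044,1,0.047,-0.014,0.001,-0.044,1,0.047,-0.012,0.001,-0.044,1,0.048,-0.009,0.001,-0.044,1,0.048,-0.007,0.001,-0.044,1,0.048,-0.005,0.001,-0.044,1,0.048,-0.003,0.001,-0.044,1,0,0,0,0,1,0,0,0,0,1]'; python3 - <<'E'
from h import *
s=bot.observe(); im=bot.grab_frame('wrist')[:,:,::-1]; cv2.imwrite('pics/w5.png',im)
plan([.5618,.085,.06],91.06,4)
E
```

```text
time: 7.22
tcp_pos: [0.558, 0.0858, 0.2239]
ee_rot: [[-0.022, 1.0, -0.002], [1.0, 0.022, -0.001], [-0.001, -0.002, -1.0]]
wrist_force: [0.0, -0.8, -2.5]
opening: 0.313
yaw 91.21 delta [ 0.0035 -0.0002 -0.1642] twist 0.003
[np.float64(-0.0001), np.float64(0.001), np.float64(0.041), np.float64(0.0007)]
[np.float64(-0.0001), np.float64(0.001), np.float64(0.041), np.float64(0.0007)]
[np.float64(-0.0001), np.float64(0.001), np.float64(0.041), np.float64(0.0007)]
[np.float64(-0.0001), np.float64(0.001), np.float64(0.041), np.float64(0.0007)]
```

View pics/w5.png

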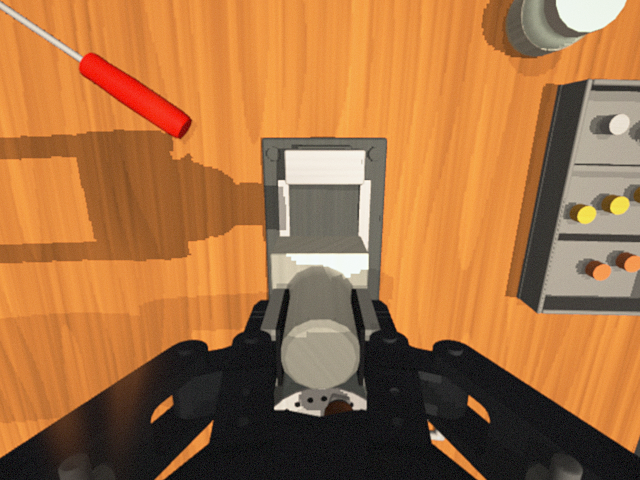

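```bash
python3 -m jog '[0,0.001,0.05,0,1,0,0.001,0.05,0,1,0,0.001,0.03,0,1,0,0,0.015,0,1,0,0,0,0,1,0,0,0,0,1]'; python3 - <<'E'
from h import *
s=bot.observe(); im=bot.grab_frame('wrist')[:,:,::-1]; cv2.imwrite('pics/w6.png',im)
print(s['tcp_pos'],s['wrist_force'])
plan([.5618,.085,.053],91.06,4)
im=bot.grab_frame('scene')[:,:,::-1]; cv2.imwrite('pics/s6.png',cv2.resize(im[200:320,240:440],None,fx=4,fy=4))
E
```

```text
time: 8.02
tcp_pos: [0.5632, 0.0859, 0.0821]
ee_rot: [[-0.021, 1.0, 0.003], [1.0, 0.021, 0.0], [0.0, 0.003, -1.0]]
wrist_force: [-0.2, 0.7, -0.6]
opening: 0.314
[0.563177   0.08587371 0.08213051] [-0.24980622  0.70167683 -0.61764965]
yaw 91.24 delta [-0.0015 -0.001  -0.0294] twist 0.003
[np.float64(-0.0003), np.float64(-0.0004), np.float64(0.0073), np.float64(0.0008)]
[np.float64(-0.0003), np.float64(-0.0004), np.float64(0.0073), np.float64(0.0008)]
[np.float64(-0.0003), np.float64(-0.0004), np.float64(0.0073), np.float64(0.0008)]
[np.float64(-0.0003), np.float64(-0.0004), np.float64(0.0073), np.float64(0.0008)]
```

View pics/w6.png

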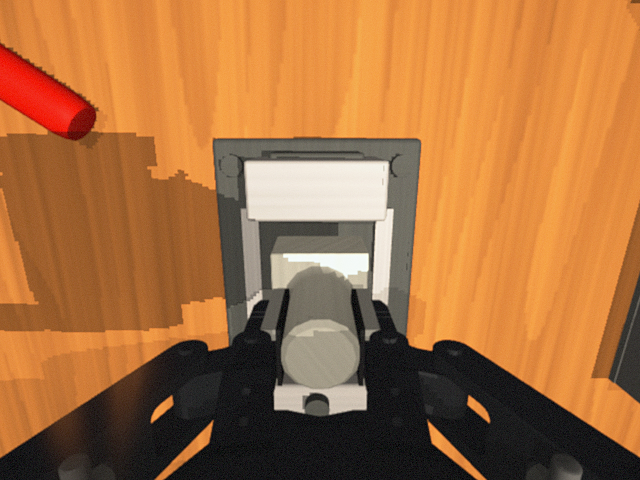

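View pics/s6.png

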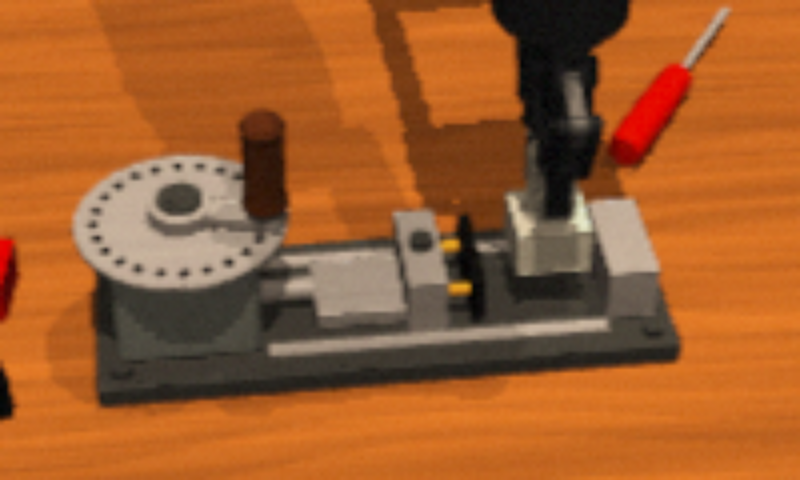

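The foot hangs between the pad and the fixed jaw, parallel to both. Lowering.

```bash
python3 -m jog '[0,0,0.007,0,1,0,0,0.007,0,1,0,0,0.006,0,1,0,0,0,0,1]'; python3 -m jog '[0,0,0.003,0,1,0,0,0.002,0,1,0,0,0,0,1]';python3 -m jog '[0,0,0.002,0,1,0,0,0,0,1]'
```

```text
time: 8.62
tcp_pos: [0.561, 0.0861, 0.0592]
ee_rot: [[-0.022, 1.0, -0.002], [1.0, 0.022, -0.0], [-0.0, -0.002, -1.0]]
wrist_force: [-1.0, -1.2, -1.3]
opening: 0.311
time: 9.0
tcp_pos: [0.5617, 0.0862, 0.0551]
ee_rot: [[-0.022, 1.0, -0.0], [1.0, 0.022, -0.0], [-0.0, -0.0, -1.0]]
wrist_force: [-0.4, -0.3, -2.1]
opening: 0.316
time: 9.25
tcp_pos: [0.5619, 0.0862, 0.0534]
ee_rot: [[-0.022, 1.0, 0.0], [1.0, 0.022, 0.0], [-0.0, 0.0, -1.0]]
wrist_force: [-0.3, 0.7, -2.4]
opening: 0.31
```

```bash
python3 -m jog '[0,0,0.001,0,1,0,0,0,0,1]'; python3 -m jog '[0,0,0.001,0,1,0,0,0,0,1]'
```

```text
time: 9.5
tcp_pos: [0.562, 0.0862, 0.0532]
ee_rot: [[-0.022, 1.0, 0.0], [1.0, 0.022, -0.0], [-0.0, 0.0, -1.0]]
wrist_force: [-4.4, -0.6, 6.8]
opening: 0.316
time: 9.75
tcp_pos: [0.5621, 0.0862, 0.0532]
ee_rot: [[-0.022, 1.0, 0.0], [1.0, 0.022, -0.0], [-0.0, 0.0, -1.0]]
wrist_force: [-9.2, -0.7, 15.5]
opening: 0.312
```

Seated at TCP z 0.0532. I back off the pressure and slide gently to the jaw.

```bash
python3 -m jog '[0,0,-0.0016,0,1,0.003,0,0,0,1,0.003,0,0,0,1,0,0,0,0,1]'; python3 -m jog '[0.001,0,0,0,1,0,0,0,0,1]';python3 -m jog '[0.001,0,0,0,1,0,0,0,0,1]'
```

```text
time: 10.25
tcp_pos: [0.5622, 0.0923, 0.0533]
ee_rot: [[-0.022, 1.0, 0.001], [1.0, 0.022, -0.0], [-0.0, 0.001, -1.0]]
wrist_force: [-0.4, -2.3, 4.2]
opening: 0.315
time: 10.5
tcp_pos: [0.5621, 0.093, 0.0532]
ee_rot: [[-0.022, 1.0, 0.001], [1.0, 0.022, -0.0], [-0.0, 0.001, -1.0]]
wrist_force: [0.7, -3.7, 4.5]
opening: 0.313
time: 10.75
tcp_pos: [0.562, 0.094, 0.0533]
ee_rot: [[-0.022, 1.0, 0.001], [1.0, 0.022, -0.0], [-0.0, 0.001, -1.0]]
wrist_force: [-0.4, -4.3, 5.5]
opening: 0.316
```

```bash
python3 -m jog '[0.0007,0,0,0,1,0,0,0,0,1]'; python3 -m jog '[0.0007,0,0,0,1,0,0,0,0,1]'
```

```text
time: 11.0
tcp_pos: [0.562, 0.0946, 0.0533]
ee_rot: [[-0.022, 1.0, 0.001], [1.0, 0.022, -0.0], [-0.0, 0.001, -1.0]]
wrist_force: [-0.6, -3.7, 7.0]
opening: 0.314
time: 11.25
tcp_pos: [0.562, 0.0949, 0.0532]
ee_rot: [[-0.022, 1.0, 0.001], [1.0, 0.022, -0.001], [-0.001, 0.001, -1.0]]
wrist_force: [0.1, -6.1, 6.1]
opening: 0.317
```

```bash
python3 -m jog '[0.0006,0,0,0,1,0,0,0,0,1]'; python3 - <<'E'
from h import *
s=bot.observe(); im=bot.grab_frame('wrist')[:,:,::-1]; cv2.imwrite('pics/w7.png',cv2.resize(im[140:300,220:420],None,fx=4,fy=3.75))
E
```

```text
time: 11.5
tcp_pos: [0.562, 0.095, 0.0533]
ee_rot: [[-0.022, 1.0, 0.001], [1.0, 0.022, -0.002], [-0.002, 0.001, -1.0]]
wrist_force: [-0.0, -9.0, 5.8]
opening: 0.311
```

View pics/w7.png

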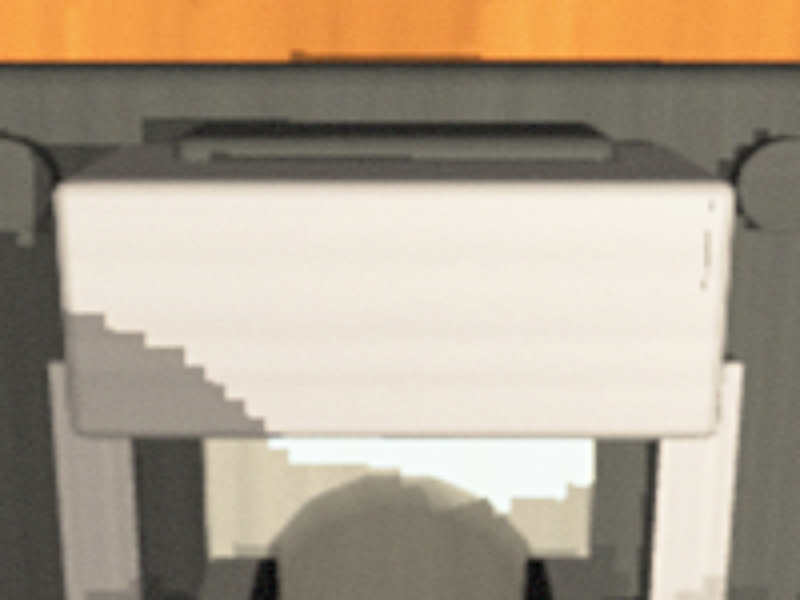

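Touching: the position stalls at y = 0.095 (the predicted seat) with 9 N, and the foot meets the jaw with parallel edges, centred. Relaxing and releasing.

```bash
python3 -m jog '[-0.0006,0,-0.0004,0,1,0,0,0,0,1]'; python3 -m jog '[0,0,0,0,0,0,0,0,0,-0.1,0,0,0,0,-0.1,0,0,0,0,-0.1]';  python3 -m jog '[0,0,-0.01,0,-0.1,0,0,-0.03,0,-0.1,0,0,-0.05,0,-0.1,0,0,-0.05,0,-0.1,0,0,-0.05,0,-0.1,0,0,0,0,-0.1,0,0,0,0,-0.1]';  python3 - <<'E'
from h import *
s=bot.observe(); im=bot.grab_frame('wrist')[:,:,::-1]; cv2.imwrite('pics/w8.png',im); np.savez('w8.npz',r=s['ee_rot'],t=s['tcp_pos']);print(s['tcp_pos'])
plan([.578,-.03,.25],91,2)
E
```

```text
time: 11.8
tcp_pos: [0.562, 0.0949, 0.0533]
ee_rot: [[-0.022, 1.0, 0.001], [1.0, 0.022, -0.001], [-0.001, 0.001, -1.0]]
wrist_force: [1.2, -6.6, 1.4]
opening: 0.314
time: 12.3
tcp_pos: [0.5615, 0.0958, 0.0531]
ee_rot: [[-0.022, 1.0, -0.0], [1.0, 0.022, 0.0], [0.0, -0.0, -1.0]]
wrist_force: [-0.1, 0.2, -0.2]
opening: 0.549
time: 13.18
tcp_pos: [0.5616, 0.0956, 0.2437]
ee_rot: [[-0.022, 1.0, 0.001], [1.0, 0.022, 0.0], [0.0, 0.001, -1.0]]
wrist_force: [0.5, 0.2, -1.0]
opening: 0.545
[0.56162194 0.0955775  0.24366059]
yaw 91.26 delta [ 0.0169 -0.1255  0.0076] twist 0.005
[np.float64(-0.0629), np.float64(0.0071), np.float64(-0.0038), np.float64(0.0023)]
[np.float64(-0.0629), np.float64(0.0072), np.float64(-0.0038), np.float64(0.0023)]
```

View pics/w8.png

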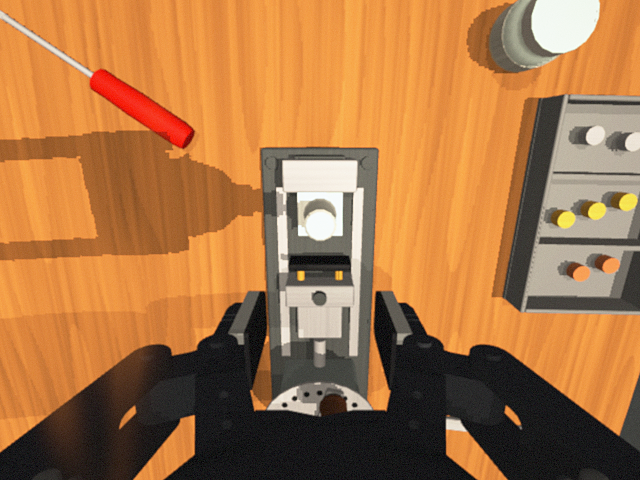

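Released: the casting stands against the fixed jaw ((320,222), foot 298–342). Now to the crank.

```bash
python3 -m jog '[-0.05,0.005,-0.003,0,-0.1,-0.05,0.005,-0.003,0,-0.1,-0.05,0.005,-0.003,0,-0.1,0,0,0,0,-0.1,0,0,0,0,-0.1]';  python3 - <<'E'
from h import *
s=bot.observe(); im=bot.grab_frame('wrist')[:,:,::-1]; cv2.imwrite('pics/w9.png',im); np.savez('w9.npz',r=s['ee_rot'],t=s['tcp_pos']);print(s['tcp_pos'])
cv2.imwrite('pics/w9c.png',cv2.resize(im[200:350,230:430],None,fx=4,fy=4,interpolation=cv2.INTER_CUBIC))
cv2.imwrite('pics/w9j.png',cv2.resize(im[0:150,230:430],None,fx=4,fy=4,interpolation=cv2.INTER_CUBIC))
E
```

```text
time: 13.85
tcp_pos: [0.5791, -0.0537, 0.2507]
ee_rot: [[-0.021, 1.0, -0.003], [1.0, 0.021, 0.001], [0.001, -0.003, -1.0]]
wrist_force: [0.5, 1.0, 0.1]
opening: 0.547
[ 0.57914189 -0.05370873  0.25071039]
```

View pics/w9c.png

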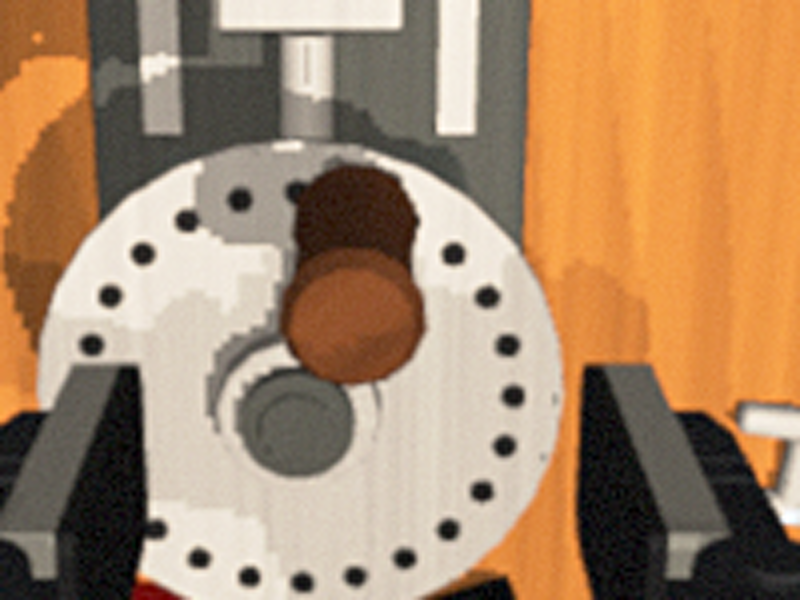

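View pics/w9j.png

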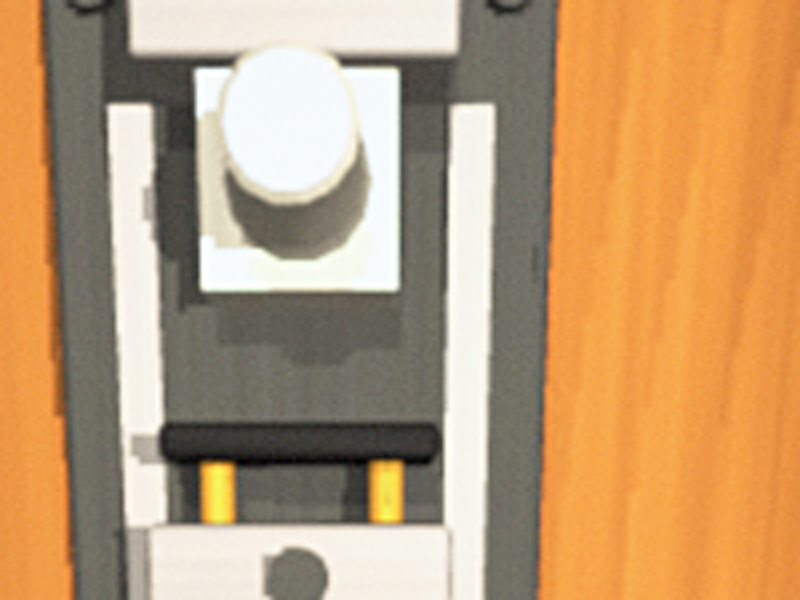

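```bash
python3 - <<'E'
from h import *
f=np.load('w9.npz'); C=cam('wrist',dict(ee_rot=f['r'],tcp_pos=f['t']))
P=lambda n,u,v,z,o=200:print(n,onz(C,230+u/4,o+v/4,z).round(4))
P('sleeve',354,317,.162);P('hub',297,422,.105);P('dial',300,384,.088)
P('footnear',301,292,.046,0);P('footfar',297,67,.046,0);P('jaw',297,53,.052,0);P('pad',301,425,.051,0)
P('fnL',203,292,.046,0);P('fnR',400,291,.046,0);P('ffL',195,67,.046,0);P('ffR',400,68,.046,0)
E
```

```text
sleeve [ 0.5785 -0.0776  0.162 ]
hub [ 0.5664 -0.1267  0.105 ]
dial [ 0.5663 -0.1254  0.088 ]
footnear [0.5631 0.0723 0.046 ]
footfar [0.5619 0.1164 0.046 ]
jaw [0.5622 0.1173 0.052 ]
pad [0.5636 0.0441 0.051 ]
fnL [0.5413 0.0718 0.046 ]
fnR [0.5852 0.0729 0.046 ]
ffL [0.54   0.1159 0.046 ]
ffR [0.584  0.1166 0.046 ]
```

The foot is within 1 mm of the jaw and square to it, 28 mm from the pad. The sleeve is at (0.5785,−0.0776), with crank radius 50.4 mm as specified. Gripping the sleeve.

```bash
python3 -m jog '[-0.024,0,0.02,0,-0.1,0,0,0.04,0,-0.1,0,0,0.04,0,-0.1,0,0,0.033,0,-0.1,0,0,0,0,-0.1,0,0,0,0,-0.1]'; python3 - <<'E'
from h import *
s=bot.observe(); im=bot.grab_frame('wrist')[:,:,::-1]; cv2.imwrite('pics/w10.png',im);print(s['tcp_pos'])
E
```

```text
time: 14.65
tcp_pos: [0.5811, -0.0773, 0.1207]
ee_rot: [[-0.023, 1.0, 0.001], [1.0, 0.023, -0.0], [-0.0, 0.001, -1.0]]
wrist_force: [0.2, -0.8, 0.9]
opening: 0.546
[ 0.5811425  -0.07731642  0.12068392]
```

View pics/w10.png

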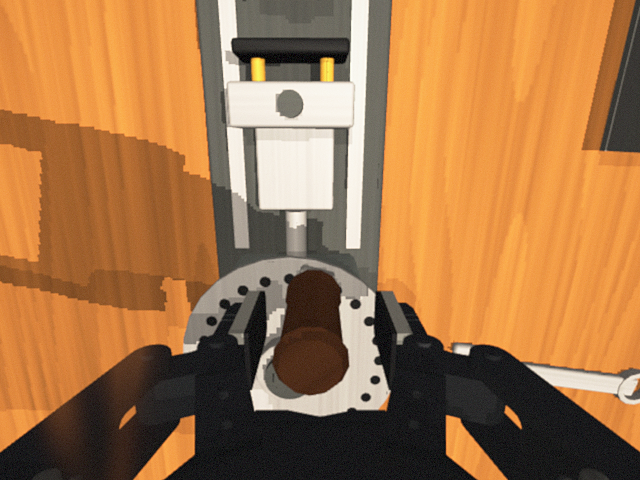

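The sleeve is between the fingers, about 2.5 mm left of the middle. Centring, then closing.

```bash
python3 -m jog '[0,-0.0025,0.003,0,-0.1,0,0,0,0,-0.1,0,0,0,0,1,0,0,0,0,1,0,0,0,0,1,0,0,0,0,1,0,0,0,0,1]'
```

```text
time: 15.58
tcp_pos: [0.578, -0.0781, 0.1165]
ee_rot: [[-0.022, 1.0, 0.0], [1.0, 0.022, -0.0], [-0.0, 0.0, -1.0]]
wrist_force: [-1.8, 1.4, 3.8]
opening: 0.269
```

Gripped (opening 0.269 → 23 mm). Lifting 8 mm.

```bash
python3 -m jog '[0,0,-0.004,0,1,0,0,-0.004,0,1,0,0,-0.001,0,1,0,0,0,0,1,0,0,0,0,1]'; python3 - <<'E'
from h import *
s=bot.observe(); print(s['tcp_pos'],s['wrist_force'])
im=bot.grab_frame('scene')[:,:,::-1]; cv2.imwrite('pics/s11.png',cv2.resize(im[180:300,240:440],None,fx=4,fy=4))
E
```

```text
time: 16.2
tcp_pos: [0.5778, -0.0782, 0.1251]
ee_rot: [[-0.022, 1.0, -0.0], [1.0, 0.022, -0.0], [-0.0, -0.0, -1.0]]
wrist_force: [1.6, -2.7, -4.3]
opening: 0.266
[ 0.57783401 -0.07824439  0.12506321] [ 1.58018042 -2.71812189 -4.27435895]
```

View pics/s11.png

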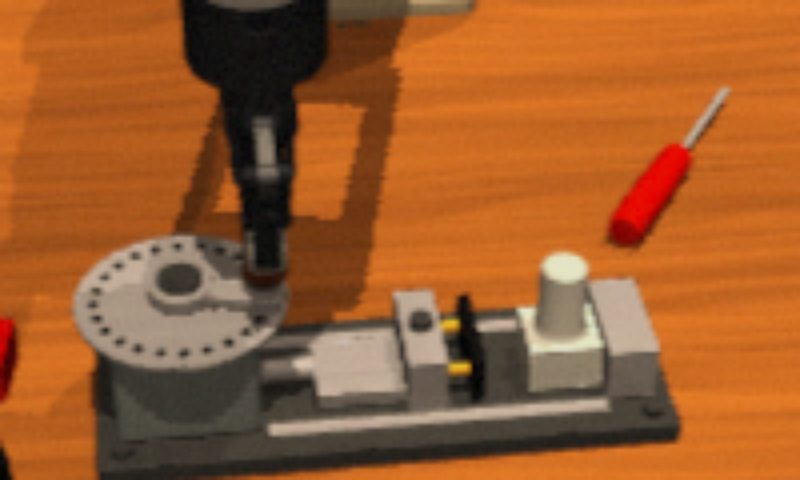

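Lifted: Fz −4.3 N fits the spring at about 8 mm, and the scene view shows the sleeve raised off the arm. Working out the circle steps.

```bash
cat >> h.py <<'E'
def wind(cx,cy,r,step,n):
    s=bot.observe(); p=s['tcp_pos'][:2]; c=np.array([cx,cy]); R=s['ee_rot'][:2,:2]
    a=np.arctan2(*(p-c)[::-1]); print('angle',np.degrees(a).round(1),'radius',np.linalg.norm(p-c).round(4),'F',s['wrist_force'].round(1), 'z',s['tcp_pos'][2].round(4))
    q=c+r*np.array([np.cos(a),np.sin(a)])
    for k in range(1,n+1):
        w=c+r*np.array([np.cos(a-k*step),np.sin(a-k*step)]); print((R.T@(w-q)).round(4)); q=w
E
python3 -c "
from h import *
wind(.5664,-.1265,.05,.15,6)"
```

```text
angle 76.6 radius 0.0496 F [ 1.2 -2.6 -4.4] z 0.1251
[-0.0024  0.0071]
[-0.0035  0.0066]
[-0.0044  0.0061]
[-0.0053  0.0053]
[-0.006   0.0045]
[-0.0066  0.0035]
```

```bash
python3 -m jog '[-0.0024,0.0071,0,0,1,-0.0035,0.0066,0,0,1,-0.0044,0.0061,0,0,1,0,0,0,0,1]'; python3 -c "
from h import *
wind(.5664,-.1265,.05,.15,3)"; python3 -m jog '[-0.0053,0.0053,0,0,1,-0.0060,0.0045,0,0,1,-0.0066,0.0035,0,0,1,0,0,0,0,1]'; python3 -c "
from h import *
wind(.5664,-.1265,.05,.15,6)"
```

```text
time: 16.75
tcp_pos: [0.597, -0.0876, 0.1241]
ee_rot: [[-0.022, 1.0, -0.003], [1.0, 0.022, 0.001], [0.001, -0.003, -1.0]]
wrist_force: [-4.7, -0.6, -3.1]
opening: 0.261
angle 51.9 radius 0.0495 F [-4.7 -0.6 -3.1] z 0.1241
[-0.0052  0.0054]
[-0.0059  0.0046]
[-0.0065  0.0036]
time: 17.25
tcp_pos: [0.6111, -0.1053, 0.1247]
ee_rot: [[-0.022, 1.0, -0.001], [1.0, 0.022, 0.001], [0.001, -0.001, -1.0]]
wrist_force: [-3.4, 0.9, -4.0]
opening: 0.263
angle 25.4 radius 0.0495 F [-3.4  0.9 -4. ] z 0.1247
[-0.007   0.0025]
[-0.0073  0.0015]
[-0.0075  0.0003]
[-0.0075 -0.0008]
[-0.0073 -0.0019]
[-0.0069 -0.0029]
```

Winding with low forces and the radius steady at 49.5 mm. Continuing.

```bash
python3 -m jog '[-0.0070,0.0025,0,0,1,-0.0073,0.0015,0,0,1,-0.0075,0.0003,0,0,1,-0.0075,-0.0008,0,0,1,-0.0073,-0.0019,0,0,1,-0.0069,-0.0029,0,0,1,0,0,0,0,1]'; python3 -c "
from h import *
wind(.5664,-.1265,.05,.15,6)"
```

```text
time: 18.12
tcp_pos: [0.6111, -0.1486, 0.1252]
ee_rot: [[-0.022, 1.0, -0.0], [1.0, 0.022, 0.001], [0.001, -0.0, -1.0]]
wrist_force: [-2.6, 3.0, -4.3]
opening: 0.269
angle -26.3 radius 0.0499 F [-2.6  3.  -4.3] z 0.1252
[-0.0064 -0.0039]
[-0.0057 -0.0049]
[-0.0049 -0.0057]
[-0.004  -0.0063]
[-0.003  -0.0069]
[-0.002  -0.0072]
```

```bash
python3 -m jog '[-0.0064,-0.0039,0,0,1,-0.0057,-0.0049,0,0,1,-0.0049,-0.0057,0,0,1,-0.0040,-0.0063,0,0,1,-0.0030,-0.0069,0,0,1,0,0,0,0,1]'; python3 - <<'E'
from h import *
wind(.5664,-.1265,.05,.1,8)
s=bot.observe(); im=bot.grab_frame('wrist')[:,:,::-1]; cv2.imwrite('pics/w12.png',im); np.savez('w12.npz',r=s['ee_rot'],t=s['tcp_pos'])
im=bot.grab_frame('scene')[:,:,::-1]; cv2.imwrite('pics/s12.png',cv2.resize(im[180:300,240:440],None,fx=4,fy=4))
E
```

```text
time: 18.88
tcp_pos: [0.5847, -0.1733, 0.1258]
ee_rot: [[-0.022, 1.0, 0.002], [1.0, 0.022, 0.0], [0.0, 0.002, -1.0]]
wrist_force: [1.1, 4.6, -4.7]
opening: 0.266
angle -68.6 radius 0.0502 F [ 1.1  4.6 -4.7] z 0.1258
[-0.0015 -0.0048]
[-0.001  -0.0049]
[-0.0005 -0.005 ]
[-0.    -0.005]
[ 0.0005 -0.005 ]
[ 0.001  -0.0049]
[ 0.0015 -0.0048]
[ 0.0019 -0.0046]
```

View pics/w12.png

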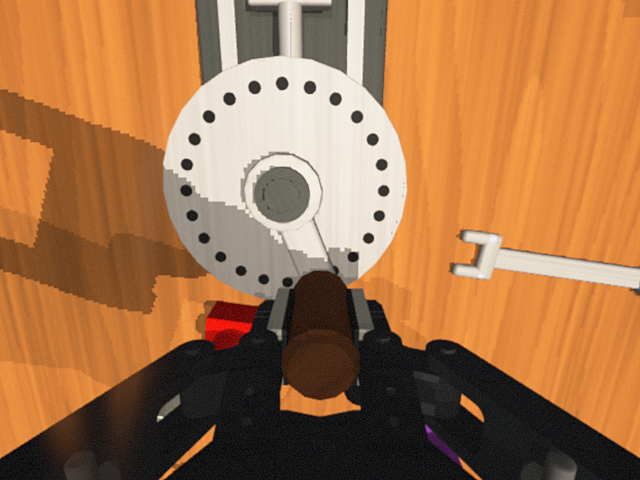

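View pics/s12.png

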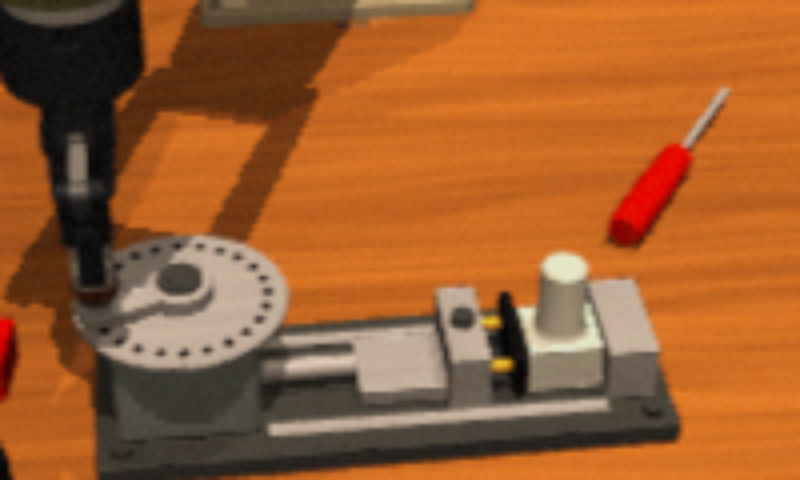

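2.53 rad wound, with about 3 mm still to the foot in the scene view. Continuing in small steps.

```bash
python3 -m jog '[-0.0015,-0.0048,0,0,1,-0.0010,-0.0049,0,0,1]'; python3 -m jog '[-0.0005,-0.005,0,0,1]'; python3 -m jog '[0,-0.005,0,0,1]'; python3 -m jog '[0.0005,-0.005,0,0,1]'; python3 -m jog '[0.001,-0.0049,0,0,1]';python3 -m jog '[0,0,0,0,1]'; python3 - <<'E'
from h import *
wind(.5664,-.1265,.05,.1,5)
im=bot.grab_frame('scene')[:,:,::-1]; cv2.imwrite('pics/s13.png',cv2.resize(im[230:290,320:420],None,fx=8,fy=8,interpolation=cv2.INTER_CUBIC))
E
```

```text
time: 19.23
tcp_pos: [0.5757, -0.176, 0.1258]
ee_rot: [[-0.022, 1.0, 0.002], [1.0, 0.022, 0.0], [-0.0, 0.002, -1.0]]
wrist_force: [4.8, 4.7, -4.9]
opening: 0.265
time: 19.35
tcp_pos: [0.5708, -0.1768, 0.1259]
ee_rot: [[-0.022, 1.0, 0.003], [1.0, 0.022, -0.0], [-0.0, 0.003, -1.0]]
wrist_force: [6.5, 4.7, -5.1]
opening: 0.271
time: 19.48
tcp_pos: [0.5664, -0.177, 0.1262]
ee_rot: [[-0.022, 1.0, 0.004], [1.0, 0.022, -0.001], [-0.001, 0.004, -1.0]]
wrist_force: [7.1, 4.3, -4.3]
opening: 0.264
time: 19.6
tcp_pos: [0.5617, -0.1768, 0.1265]
ee_rot: [[-0.022, 1.0, 0.005], [1.0, 0.022, -0.001], [-0.001, 0.005, -1.0]]
wrist_force: [8.2, 3.8, -4.7]
opening: 0.266
time: 19.73
tcp_pos: [0.5569, -0.1761, 0.1267]
ee_rot: [[-0.022, 1.0, 0.005], [1.0, 0.022, -0.001], [-0.002, 0.005, -1.0]]
wrist_force: [9.3, 2.5, -5.2]
opening: 0.269
time: 19.85
tcp_pos: [0.5564, -0.176, 0.1265]
ee_rot: [[-0.022, 1.0, 0.004], [1.0, 0.022, -0.001], [-0.001, 0.004, -1.0]]
wrist_force: [5.7, 3.8, -4.2]
opening: 0.262
angle -101.4 radius 0.0505 F [ 5.7  3.8 -4.2] z 0.1265
[ 0.0013 -0.0048]
[ 0.0018 -0.0047]
[ 0.0023 -0.0045]
[ 0.0027 -0.0042]
[ 0.0031 -0.0039]
```

View pics/s13.png

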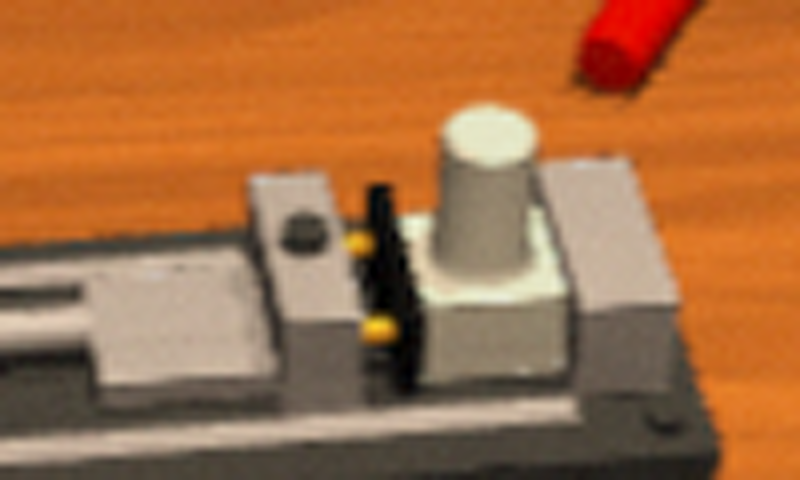

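At 3.11 rad: the pad touches the foot, and the yellow guide rods have shortened by about 3 mm ((362–398, row 330) in the crop), matching the prediction. About 0.31 rad to go.

```bash
python3 -m jog '[0.0013,-0.0048,0,0,1,0.0018,-0.0047,0,0,1,0.0023,-0.0045,0,0,1,0,0,0,0,1,0,0,0,0,1]'; python3 - <<'E'
from h import *
wind(.5664,-.1265,.05,.05,2)
im=bot.grab_frame('scene')[:,:,::-1]; cv2.imwrite('pics/s14.png',cv2.resize(im[230:290,320:420],None,fx=8,fy=8,interpolation=cv2.INTER_CUBIC))
E
```

```text
time: 20.52
tcp_pos: [0.5428, -0.1713, 0.1267]
ee_rot: [[-0.022, 1.0, 0.005], [1.0, 0.022, -0.002], [-0.002, 0.005, -1.0]]
wrist_force: [7.5, -0.1, -4.7]
opening: 0.267
angle -117.8 radius 0.0507 F [ 7.5 -0.1 -4.7] z 0.1267
[ 0.0013 -0.0022]
[ 0.0014 -0.0021]
```

View pics/s14.png

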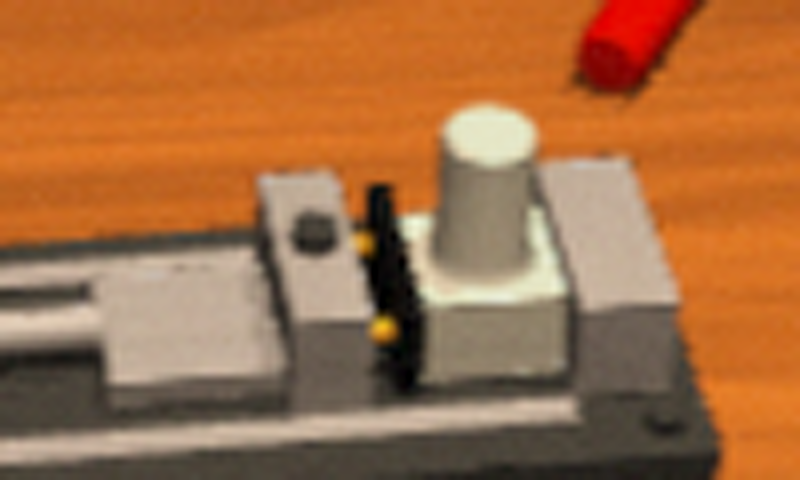

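3.39 rad wound, so the pad is pressed in about 5.7 mm. The moving jaw advanced another 3 mm against a stationary pad. I relieve the sideways force, then let the sleeve drop and retreat upward.

```bash
python3 -m jog '[0,0.0006,0,0,1,0,0,0,0,1]'; python3 -m jog '[0,0,0.004,0,1,0,0,0,0,0,0,0,0,0,-0.1,0,0,0,0,-0.1,0,0,0,0,-0.1]'; python3 -m jog '[0,0,-0.01,0,-0.1,0,0,-0.03,0,-0.1,0,0,-0.05,0,-0.1,0,0,-0.05,0,-0.1,0.03,0,-0.01,0,-0.1,0.03,0,0,0,-0.1,0,0,0,0,-0.1,0,0,0,0,-0.1]'; python3 - <<'E'
from h import *
s=bot.observe(); print(s['tcp_pos'])
im=bot.grab_frame('wrist')[:,:,::-1]; cv2.imwrite('pics/w15.png',im); np.savez('w15.npz',r=s['ee_rot'],t=s['tcp_pos'])
im=bot.grab_frame('scene')[:,:,::-1]; cv2.imwrite('pics/s15.png',im); cv2.imwrite('pics/s15c.png',cv2.resize(im[210:300,250:420],None,fx=4.5,fy=4.5,interpolation=cv2.INTER_CUBIC))
E
```

```text
time: 20.82
tcp_pos: [0.5429, -0.1714, 0.1264]
ee_rot: [[-0.022, 1.0, 0.004], [1.0, 0.022, -0.002], [-0.002, 0.004, -1.0]]
wrist_force: [5.6, 1.2, -4.3]
opening: 0.262
time: 21.45
tcp_pos: [0.5411, -0.1709, 0.1215]
ee_rot: [[-0.022, 1.0, 0.0], [1.0, 0.022, -0.0], [-0.0, 0.0, -1.0]]
wrist_force: [-1.1, 0.5, 0.4]
opening: 0.547
time: 22.45
tcp_pos: [0.5398, -0.1111, 0.2717]
ee_rot: [[-0.022, 1.0, 0.0], [1.0, 0.022, -0.001], [-0.001, 0.0, -1.0]]
wrist_force: [-0.4, -0.4, -0.1]
opening: 0.55
[ 0.53976369 -0.11106965  0.27170757]
```

View pics/w15.png

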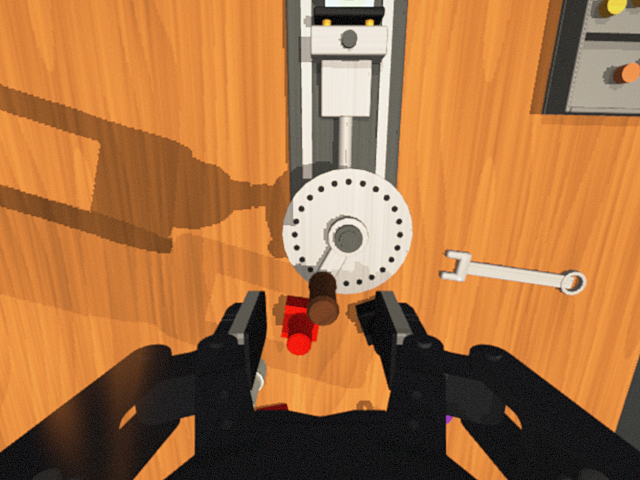

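View pics/s15c.png

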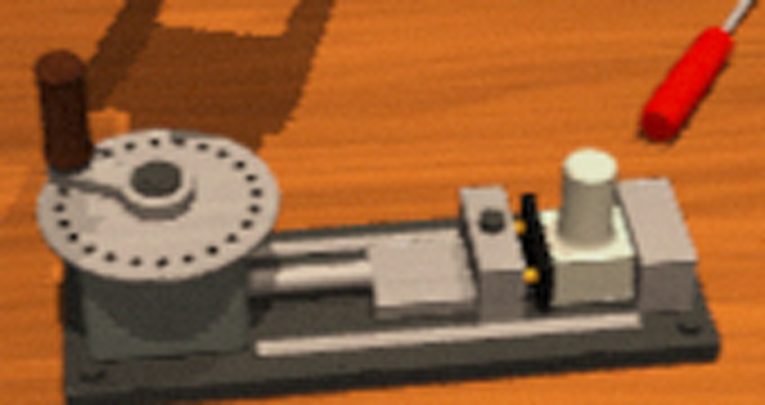

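View pics/s15.png

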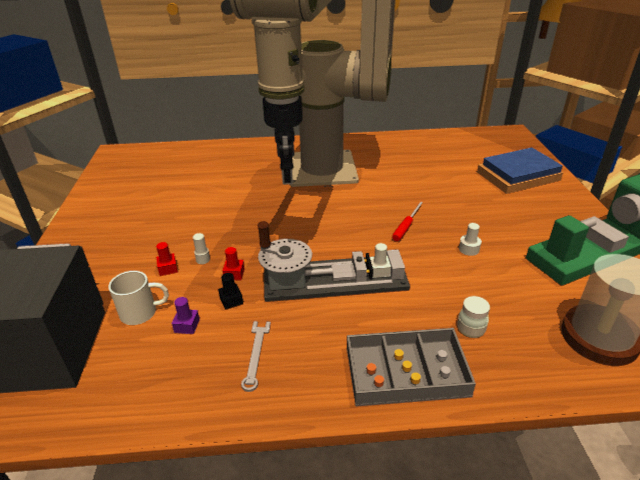

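The sleeve has dropped and the bystanders stand where they were. One check of the pad from above before handing in.

```bash
python3 -m jog '[0.03,0.02,0,0,-0.1,0.03,0.02,0,0,-0.1,0,0,0,0,-0.1,0,0,0,0,-0.1]'; python3 - <<'E'
from h import *
s=bot.observe(); print(s['tcp_pos'])
im=bot.grab_frame('wrist')[:,:,::-1]; cv2.imwrite('pics/w16.png',im); np.savez('w16.npz',r=s['ee_rot'],t=s['tcp_pos'])
cv2.imwrite('pics/w16c.png',cv2.resize(im[0:150,210:410],None,fx=4,fy=4,interpolation=cv2.INTER_CUBIC))
f=np.load('w15.npz'); C=cam('wrist',dict(ee_rot=f['r'],tcp_pos=f['t'])); p=onz(C,323,311,.162); print('sleeve',p, np.degrees(np.arctan2(p[1]+.1265,p[0]-.5664)))
E
```

```text
time: 23.05
tcp_pos: [0.5782, -0.0507, 0.271]
ee_rot: [[-0.022, 1.0, -0.001], [1.0, 0.022, -0.0], [-0.0, -0.001, -1.0]]
wrist_force: [0.2, 0.6, -0.0]
opening: 0.554
[ 0.57819173 -0.05065828  0.27096869]
sleeve [ 0.54357198 -0.17060006  0.162     ] -117.36796054974117
```

View pics/w16c.png

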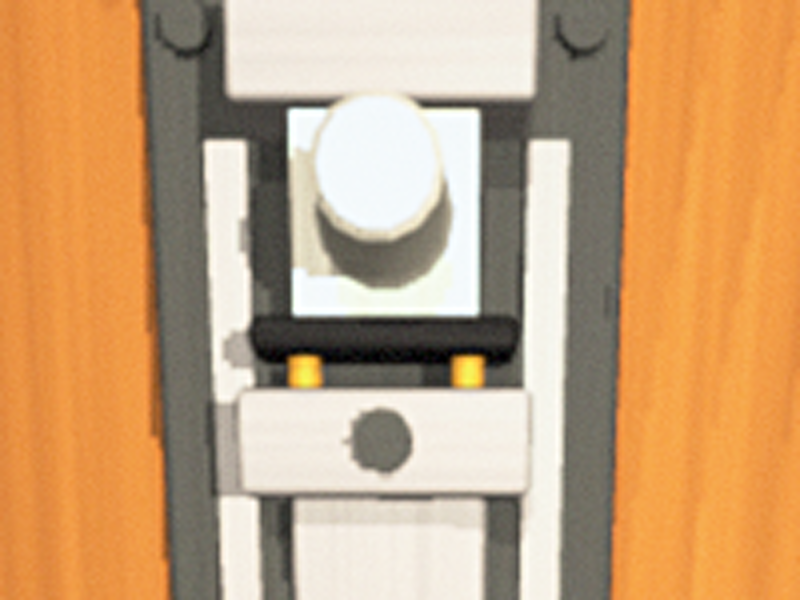

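```bash
python3 - <<'E'
from h import *
for n,x0,a,b in (('w9',230,425,524),('w16',210,318,390)):
    f=np.load(n+'.npz'); C=cam('wrist',dict(ee_rot=f['r'],tcp_pos=f['t']))
    p=onz(C,x0+80,a/4,.051)[1];q=onz(C,x0+80,b/4,.054)[1]; print(n,p,q,p-q)
E
```

```text
w9 0.04417224300689768 0.02282609286699241 0.021346150139905266
w16 0.07150442654571706 0.055536243279459684 0.01596818326625738
```

The pad is pressed in 5.4 mm by this view and 5.7 mm by the winding angle, which is about half of 12 mm.

```bash
python3 -c "
from cell import bot
print(bot.job_done())"
```

```text
the job is handed in; nothing more can be done
None
```

The square casting is clamped in the vice with the sprung pad pressed in about half-way, and the job is handed in at about 23 s of the 72 s.

- **Placing:** I stood the casting on the bed against the middle of the fixed jaw, pushing with at most 9 N, and let go. From above, the foot stood within 1 mm of the face, about 1 mm off centre and parallel to it.
- **Winding:** I gripped the sleeve, lifted it about 8.5 mm and held it up while winding clockwise about 3.4 rad. Then I eased off the sideways force, lowered the sleeve about 5 mm and opened the fingers, and it dropped the rest of the way.
- **Pad:** It is pressed in about 5.7 mm by the winding angle and 5.4 mm by the last overhead picture, out of 12 mm. The two agree within the measuring error, and the pad is not bottomed.
- **Last checks:** The crank stayed at its angle after release, the sleeve is down and the gripper touches nothing. The other things on the bench look unmoved. I compared those by eye in the scene picture, not by measurement.

No check failed.

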